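# Draw a set volume with the hand sampling pump and hold it

### The job

Take a sample with the hand pump: first turn the stopcock's lever its quarter turn from across the barrel to fully open, in line with the barrel, leaving the plunger home until that is done. Then pull the spring-loaded plunger out until its pointer is level with the fin of the rider on the scale, never going more than about a centimetre beyond it, and keep it there: finish while the gripper's fingers are still holding the plunger still at the mark. Leave the rider and the other things on the bench where they are.

Things in the scene. Friction and masses are not known exactly. Their poses are not given: they have to be found in the camera images.
- draw_stand: Hand sampling pump on a grey plate 330 x 130 x 12 mm fixed to the bench; origin on the bench under the barrel's line. Along its x axis lies a clear barrel, 40 mm across, axis 50 mm up, from x = 0 to 90 mm. The plunger comes out of its mouth and is drawn along the stand's -x; the stopcock is at x = 115 mm; a scale bar lies beside the plunger on the -y side. z is up.
- plunger (a joint): How far the plunger is drawn out, m: 0 fully in (where it starts), 0.080 the far stop, growing along the stand's -x. A spring pulls it back in: about 5 N at 0, rising 1 N per cm; let go, it goes home.
- tab (a point): On the plunger's upright black pull tab, 12 mm thick along x, 36 mm wide, from 29 to 95 mm above the bench; the point is mid-tab, 80 mm up. With the plunger in, 69 mm of free space (only a 10 mm rod, top 55 mm up) lies between tab and barrel mouth: it can be pinched front and back from above. Axes as draw_stand.
- pointer (a point): Tip of the small dark steel pointer that sticks out of the tab's -y side over the scale edge, 34 mm above the bench; moves with the plunger. Axes as draw_stand.
- rider_fin (a point): The mark: the thin (2 mm) upright dark fin of the small dark rider clamped on the scale bar; point on the fin's edge beside the pointer's path, 34 mm up. The pointer is at the mark when both have the same place along the stand's x. 35 to 60 mm from the pointer's home, different each time. Axes as draw_stand.
- stopcock (a joint): Angle of the stopcock's lever, rad: 0 closed (lever across the barrel, towards the stand's -y), 1.571 open against its stop (lever in line with the barrel, pointing away from it along the stand's +x). Grows counter-clockwise seen from above. Stays where it is left; about 3 N at the knob turn it.
- lever_knob (a point): The upright black round knob on the lever's end, 14 mm across, from 92 to 126 mm above the bench, 53 mm from the lever's axis; the point is at its middle, 109 mm up. The lever below is a steel bar 12 mm wide, 6 mm thick, top 92 mm up. The point turns with the lever.
- lever_axis (a point): On the lever's vertical turning axis, 109 mm above the bench (free space; the stem's top is 98 mm up).
- vial: Bystander: a small loose vial, 25 mm across, 46 mm high; origin at its underside's centre.
- petri_dish: Bystander: a loose round flat dish, 86 mm across, 15 mm high; origin at its underside's centre.
- cassette: Bystander: a loose flat white test cassette, 70 x 21 x 5 mm; origin at its underside's centre.
- marker: Bystander: a loose marker pen lying down, 132 mm long; origin at its underside's centre.
- fruit: Bystander: a peeled mandarin, loose, about 86 x 67 x 56 mm; origin at its underside's centre.

How it is judged:
By the outcome, as a careful person would: the job done as asked, in the order asked, and still so for the second after the job is handed in, while the arm keeps its last pose, push and grip.
It also fails if it takes over 48 s, if anything falls off the work surface, if the arm or the gripper's body presses on something with over 40 N, if the wrist force passes 120 N, or if a joint passes its speed limit or range.

### The arm

A 6-joint arm with a two-finger parallel gripper is mounted at the origin on a cart in front of the work surface, level with it; the furniture and walls round the work are solid. World frame = base frame: x ahead of the robot, y to its left, z up, the work surface at z = 0. Lengths are in m, angles in rad, forces in N, time in s.
With the tool pointing down it reaches from about 0.325 to 1 m from the base axis. Payload 5.1 kg.
Tool frame: the origin (TCP) lies on the centre line of the jaws, within the pads' length; the fingertips stand 25 mm ahead of it and the grasp point (between the pads) lies 6 mm ahead of it; z points along the fingers, y is the line along which they close (so a half turn about z gives the same grasp; the last joint's range is limited). The gripper opens to 85 mm and grips with 20 to 120 N. Pads are 22 mm wide; open, the fingers measure 114 mm over their backs; the gripper's body (76 mm by 85 mm) begins 54 mm behind the grasp point. The pads swing forward as they close: fully open they stand 13 mm farther back than shut.
Start: joints at [-1.378, 0.124, 1.65, -0, 1.367, -0.083], TCP at [0.177, -0.625, 0.256] pointing down, gripper open.
Joint ranges: [-2.61, 2.61], [-1.02, 2.33], [0.03, 2.71], [-1.35, 4.49], [0.32, 2.68], [-2.91, 2.91]. Speed limits (rad/s): [2.57, 2.57, 3.14, 3.14, 3.14, 3.14].

### API

Orientations are given as a rotation vector (axis times angle).
In Python, from rig import * gives the robot as it stands. The module is installed in compiled form; this text tells all that it offers.
- The arm moves only by the tool send_rows, never from a script. Its argument "steps" is a list of rows, each an object with "linear": the shift along the world's x, y, z in mm, a list of three; "turn": the turn, a rotation vector about the world's x, y, z in degrees, a list of three. A call has 1 to 20 rows; each row is the pose to reach, as a shift and turn from the pose commanded when the call began; what a row does not reach only later rows make up. A row lasts 1/8 s, in which the tool goes at most 62.5 mm and 10.7 degrees, less where a joint would pass 70% of its speed; a pose out of reach is approached as far as the arm can. A call with a gripper value outside its range is refused whole. "claw" is the finger opening in mm, from 0 to 85.4, set as the call begins (left out, the last holds). The fingers move at their own pace and stop on an object; "grip_force" is the grip in N (left out, the last holds). Time passes only in rows, so rows that repeat a pose let the fingers close. It gives the time, the measured TCP pose, the force, the opening and the grip force at its end, in the units of the state.
- sense(): the state, without advancing time (a new reading comes with each control period).
- capture(name): name is "side" or "top" or "wrist"; returns a dict with "img" (420x560x3 uint8, red, green, blue), "fx", "fy", "cx", "cy" (pixels), "eye" and "rotation" of the camera in the world; the wrist camera has in their place "T_tool_cam" (4x4, takes a point from camera to tool coordinates, whose origin is the TCP and whose axes are the flange's). Camera axes: x right, y up, looking along -z (the intrinsics and any distortion apply to the point x, -y, -z); pixel columns grow to the right and rows downward; lengths in m; the calibration is good to about 2 mm. A picture is of the moment at which its call begins: read the wrist's pose just before it. There is no depth.
- job_done(): hands the job in; it is judged then, once.
Trained networks look in the newest picture that a camera, given by its name, has taken for a name from the list of things; names that differ only in an ending like _2 or _b are one class to them, and where a whole thing is asked for, a point or a joint stands for the part that bears it (a point fixed in the world has none). Each returns a list of dicts, best first, with "score" (0 to 1); they miss things now and then, are a little off and sometimes report something else, mostly with a low value. They report only what shows in the picture. A call takes as long as a camera call.
- cut_out(camera, label): "pixels" (420x560 bool, what is visible of it) and "extent" ([left, top, right, bottom] in pixels, round what is visible of it).
The state is a dict: "t": time; "qpos": joint angles; "dq": joint speeds; "joint_efforts": joint torques, N m; "eef_pos": TCP position; "eef_rot": TCP orientation; "ft_force": force on the tool from outside, world axes, zero at the start; "wrist_torque": the same for the moment, N m; "width": finger opening in m; "finger_force": force on a finger pad.
Only numpy, scipy, OpenCV 4.12 (cv2) and the standard library are available. Lean on these libraries where they do the work, as an engineer would, in place of code of your own. Each camera call takes 0.05 s, during which the arm holds its last target. There are 200 camera calls.

## Working session

There is one attempt and no reset: what is moved stays moved. The work goes in short steps, Python scripts to look and compute and a tool call to move; the robot and the scene stay as the last step left them, time stands still between calls to the robot, and variables do not carry over. Pictures are saved under pics/ and viewed, at most 10 in all, crops included, and the job is handed in when it is done.

Besides the shell and the picture viewer there is one more tool, called after "Request:" as name(argument=value, ...) on one line, values as JSON. send_rows: Moves the arm, as the interface text tells. Its arguments: {"type":"object","properties":{"steps":{"type":"array"},"claw":{"type":"number"},"grip_force":{"type":"number"}},"required":["steps"]}

```bash
mkdir -p pics; cat > h.py <<'E'
from rig import *
import numpy as np, cv2
from scipy.spatial.transform import Rotation as R
def cam(name):
    s=sense(); c=capture(name)
    if 'eye' in c: e=np.array(c['eye']); Rm=np.array(c['rotation'])
    else:
        T=np.eye(4); T[:3,:3]=R.from_rotvec(s['eef_rot']).as_matrix(); T[:3,3]=s['eef_pos']
        T=T@np.array(c['T_tool_cam']); e=T[:3,3]; Rm=T[:3,:3]
    c['e']=e; c['R']=Rm; return c
def ray(c,u,v):
    d=np.array([(u-c['cx'])/c['fx'],-(v-c['cy'])/c['fy'],-1]); return c['R']@d
def at(c,u,v,z):
    d=ray(c,u,v); return c['e']+d*(z-c['e'][2])/d[2]
def proj(c,p):
    q=c['R'].T@(np.array(p)-c['e']); return c['cx']+c['fx']*q[0]/-q[2], c['cy']-c['fy']*q[1]/-q[2]
def save(c,n): cv2.imwrite('pics/'+n,cv2.cvtColor(c['img'],cv2.COLOR_RGB2BGR))
E
python3 - <<'E'
from h import *
print(sense())
ims=[]
for n in ['top','side']:
    c=cam(n); print(n,[ (k,np.round(v,3).tolist()) for k,v in c.items() if k!='img'])
    save(c,n+'0.png')
    for l in ['draw_stand','plunger','tab','pointer','rider_fin','stopcock','lever_knob','vial','petri_dish','cassette','marker','fruit']:
        for r in cut_out(n,l)[:2]:
            ys,xs=np.nonzero(r['pixels']); print(l,round(r['score'],2),r['extent'],len(xs),xs.mean().round(1),ys.mean().round(1))
E
```

```text
{'t': 0.0, 'qpos': array([-1.37760816e+00,  1.24510215e-01,  1.65168678e+00, -2.44063843e-05,
        1.36750784e+00, -8.26052353e-02]), 'dq': array([ 0.00116211, -0.00024377, -0.00109242, -0.0002542 , -0.000109  ,
        0.0003463 ]), 'joint_efforts': array([-8.70411586e-04, -4.23609245e+01, -3.65456057e+01, -1.11048048e-04,
        6.96688643e-03,  1.67847253e-05]), 'eef_pos': array([ 0.17685561, -0.62488869,  0.25504211]), 'eef_rot': array([-3.10968177e+00, -4.31561577e-01,  2.20687483e-04]), 'ft_force': array([ 0.37777677, -0.41671263, -0.35440999]), 'wrist_torque': array([-0.03939628, -0.0149891 , -0.01115121]), 'finger_force': 0.0, 'width': 0.08540773840684307}
top [('fx', 519.697), ('fy', 519.697), ('cx', 277.763), ('cy', 208.157), ('eye', [0.439, 0.119, 0.931]), ('rotation', [0.164, -0.131, -1.578]), ('e', [0.439, 0.119, 0.931]), ('R', [0.164, -0.131, -1.578])]
draw_stand 0.64 [173.7, 201.2, 373.2, 329.2] 13676 274.7 262.6
plunger 0.96 [223.6, 254.9, 275.2, 289.0] 560 241.2 268.6
tab 0.71 [225.3, 253.9, 273.0, 292.8] 572 240.3 268.6
tab 0.6 [216.6, 300.9, 229.5, 320.6] 89 22
[... 1153 characters left out ...]
.5
tab 0.6 [320.5, 224.1, 359.4, 268.7] 1110 333.9 246.8
pointer 0.7 [320.6, 224.9, 358.7, 265.3] 1100 333.9 246.9
rider_fin 0.65 [332.7, 164.9, 372.5, 185.1] 329 356.7 176.5
rider_fin 0.55 [357.1, 274.8, 384.4, 289.1] 266 368.4 280.8
stopcock 0.91 [332.0, 160.5, 371.9, 186.6] 294 357.0 176.2
lever_knob 0.93 [333.6, 160.4, 373.3, 185.5] 333 356.5 176.0
vial 0.89 [276.0, 218.0, 290.3, 246.7] 386 282.9 230.1
vial 0.27 [393.2, 254.8, 403.4, 309.1] 350 396.2 281.4
petri_dish 0.68 [231.1, 240.9, 286.0, 274.7] 1471 259.2 256.1
cassette 0.67 [332.5, 162.1, 374.0, 186.8] 308 356.2 177.0
cassette 0.51 [381.4, 234.7, 395.2, 255.7] 263 389.2 243.3
fruit 0.67 [254.1, 194.9, 287.7, 229.8] 797 271.4 209.3
```

View pics/top0.png

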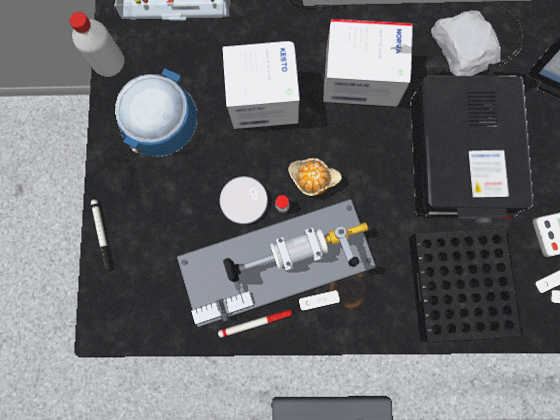

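View pics/side0.png

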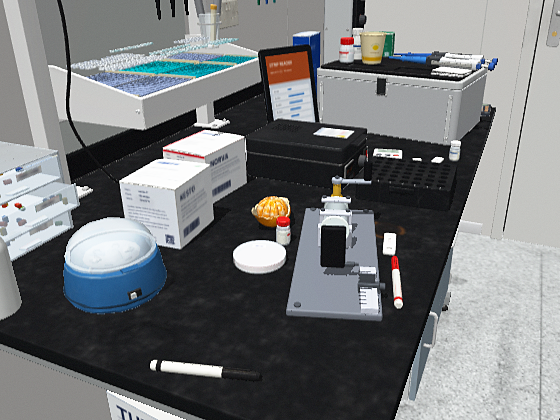

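The top view shows the stand running from tab (233,269) at left to stopcock (345,240) at right. The lever points down-right to its knob at (354,262), and the rider on the scale is near (222,309). The side view agrees: tab at (333,247), lever at (355,178).

```bash
sed -i "s/Rm=np.array(c\['rotation'\])/Rm=R.from_rotvec(c['rotation']).as_matrix() if np.ndim(c['rotation'])==1 else np.array(c['rotation'])/" h.py
python3 - <<'E'
from h import *
c=cam('top')
m=cut_out('top','draw_stand')[0]['pixels'].astype(np.uint8)
m=cv2.morphologyEx(m,cv2.MORPH_CLOSE,np.ones((9,9)))
cs=max(cv2.findContours(m,0,2)[0],key=cv2.contourArea)
box=cv2.boxPoints(cv2.minAreaRect(cs)); print(box)
P=np.array([at(c,u,v,.012)[:2] for u,v in box]); print(P.round(4), np.linalg.norm(P-np.roll(P,1,0),axis=1))
for n,u,v,z in [('knobtop',354,262,.126),('tabtop',233,268,.095),('stem',342,233,.098),('vial',281,203,.046),('fruit',314,177,.04)]: print(n,at(c,u,v,z).round(4))
I=cv2.resize(c['img'][190:345,165:380],None,fx=3.7,fy=3.7,interpolation=cv2.INTER_CUBIC)
cv2.imwrite('pics/crop.png',cv2.cvtColor(I,cv2.COLOR_RGB2BGR))
E
```

```text
Traceback (most recent call last):
IndexError: list index out of range
```

```bash

python3 - <<'E'
from h import *
for k in range(5):
    c=cam('top'); r=cut_out('top','draw_stand')
    if r and len(np.nonzero(r[0]['pixels'])[0])>11000: break
m=r[0]['pixels'].astype(np.uint8)
m=cv2.morphologyEx(m,cv2.MORPH_CLOSE,np.ones((9,9)))
cs=max(cv2.findContours(m,0,2)[0],key=cv2.contourArea)
box=cv2.boxPoints(cv2.minAreaRect(cs)); print(box)
P=np.array([at(c,u,v,.012)[:2] for u,v in box]); print(P.round(4), np.linalg.norm(P-np.roll(P,1,0),axis=1))
for n,u,v,z in [('knobtop',354,262,.126),('tabtop',233,268,.095),('stem',342,233,.098),('vial',281,203,.046),('fruit',314,177,.04)]: print(n,at(c,u,v,z).round(4))
I=cv2.resize(c['img'][190:345,165:380],None,fx=3.7,fy=3.7,interpolation=cv2.INTER_CUBIC)
cv2.imwrite('pics/crop.png',cv2.cvtColor(I,cv2.COLOR_RGB2BGR))
E
```

```text
[[171.314   258.0401 ]
 [355.05563 193.73053]
 [380.54562 266.55902]
 [196.80399 330.8686 ]]
[[ 0.5264  0.3271]
 [ 0.6382 -0.0026]
 [ 0.5068 -0.0423]
 [ 0.3999  0.2794]] [0.13521242 0.34824113 0.13726431 0.33892407]
knobtop [0.5059 0.0181 0.126 ]
tabtop [0.5013 0.2084 0.095 ]
stem [0.5551 0.0322 0.098 ]
vial [0.6163 0.1307 0.046 ]
fruit [0.6634 0.0721 0.04  ]
```

View pics/crop.png

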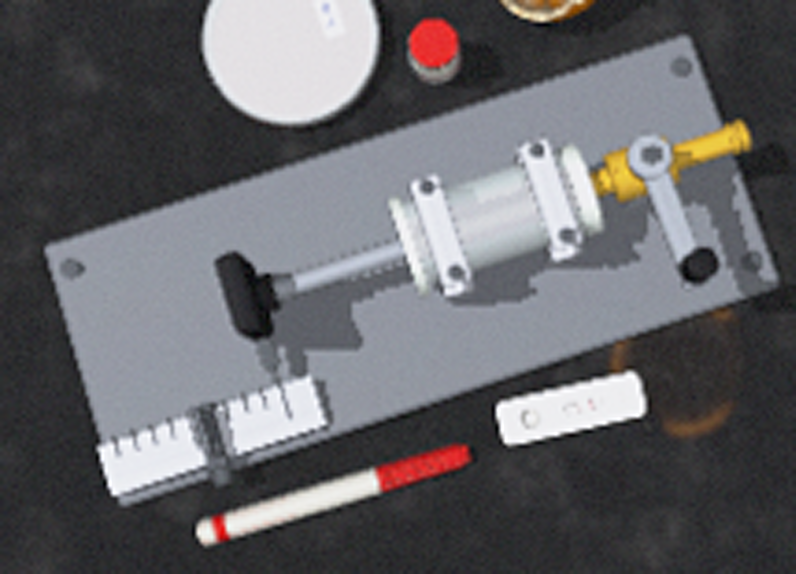

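The crop shows the plate's corners at (45,247), (690,36), (778,285) and (120,505). The stem is at (649,155), the knob top at about (701,262), the tab top at about (238,293), and the rider at (210,430) on the scale. The pointer is a thin dark line near (285,390).

```bash

python3 - <<'E'
from h import *
c=cam('top')
f=lambda u,v,z: at(c,165+u/3.7,190+v/3.7,z)
q=np.array([f(u,v,.012)[:2] for u,v in [(45,247),(690,36),(778,285),(120,505)]])
print(q.round(4),np.linalg.norm(q-np.roll(q,1,0),axis=1))
xa=(q[1]-q[0])+(q[2]-q[3]); xa/=np.linalg.norm(xa); th=np.arctan2(xa[1],xa[0]); print('th',np.degrees(th))
ya=np.array([-xa[1],xa[0]])
ax=f(649,155,.098); O=ax[:2]-.115*xa
for n,u,v,z in [('stem',649,155,.098),('knob',701,262,.126),('tab',240,293,.095),('finlow',212,405,.034),('pointer?',285,385,.034),('mouth',400,250,.05),('end',605,190,.05)]:
    p=f(u,v,z); d=p[:2]-O; print(n,p.round(4),'stand',(d@xa).round(4),(d@ya).round(4))
print('origin',O,xa, 'centre stand',((q.mean(0)-O)@xa,(q.mean(0)-O)@ya))
E
```

```text
[[ 0.5285  0.3168]
 [ 0.6273  0.0042]
 [ 0.5061 -0.033 ]
 [ 0.4073  0.2784]] [0.1271771  0.32781634 0.12675743 0.32670876]
th -72.42890357427866
stem [0.557  0.0347 0.098 ] stand 0.115 0.0
knob [0.5077 0.0174 0.126 ] stand 0.1166 -0.0522
tab [0.4994 0.2134 0.095 ] stand -0.0727 -0.0009
finlow [0.4526 0.2329 0.034 ] stand -0.1055 -0.0397
pointer? [0.4613 0.1992 0.034 ] stand -0.0707 -0.0416
mouth [0.5214 0.1451 0.05  ] stand -0.001 -0.0006
end [0.5478 0.0506 0.05  ] stand 0.0971 -0.004
origin [0.52226329 0.14431498] [ 0.301889   -0.95334308] centre stand (np.float64(0.001095491395688827), np.float64(-0.005573347110401642))
```

Request:
send_rows(steps=[{"linear": [40, 75, 5], "turn": [0, 0, 0]}, {"linear": [80, 155, 10], "turn": [0, 0, 1.8]}, {"linear": [330, 643, 10], "turn": [0, 0, 1.8]}, {"linear": [330, 643, 10], "turn": [0, 0, 1.8]}, {"linear": [330, 643, 10], "turn": [0, 0, 1.8]}, {"linear": [330, 643, 10], "turn": [0, 0, 1.8]}, {"linear": [330, 643, 10], "turn": [0, 0, 1.8]}, {"linear": [330, 643, 10], "turn": [0, 0, 1.8]}, {"linear": [330, 643, 10], "turn": [0, 0, 1.8]}, {"linear": [330, 643, 10], "turn": [0, 0, 1.8]}, {"linear": [330, 643, 10], "turn": [0, 0, 1.8]}, {"linear": [330, 643, 10], "turn": [0, 0, 1.8]}, {"linear": [330, 643, 10], "turn": [0, 0, 1.8]}, {"linear": [330, 643, 10], "turn": [0, 0, 1.8]}, {"linear": [330, 643, 10], "turn": [0, 0, 1.8]}, {"linear": [330, 643, 10], "turn": [0, 0, 1.8]}, {"linear": [330, 643, 10], "turn": [0, 0, 1.8]}], claw=50)

```text
t: 3.68
eef_pos: [0.5068, 0.0169, 0.2664]
eef_rot: [3.105, 0.479, 0.0]
ft_force: [0.5, 0.2, 0.7]
width: 0.0498
finger_force: 0.0
```

```bash

python3 - <<'E'
from h import *
s=sense(); print(s['t'],s['eef_pos'],s['eef_rot'],s['qpos'],s['width'],s['ft_force'])
c=cam('wrist'); save(c,'w1.png')
print(c['e'],[np.round(proj(c,p),1) for p in [(.507,.018,.126),(.557,.0347,.098),(.4994,.2134,.095),(.4526,.2329,.034)]])
for l in ['lever_knob','stopcock','tab','rider_fin','pointer']:
    for r in cut_out('wrist',l)[:2]:
        ys,xs=np.nonzero(r['pixels']); print(l,round(r['score'],2),r['extent'],xs.mean().round(1),ys.mean().round(1))
E
```

```text
3.675 [0.50681951 0.01692652 0.26639275] [3.10482450e+00 4.78816735e-01 2.42971882e-04] [-7.24973936e-02 -2.04655291e-01  1.95173975e+00 -2.84745274e-05
  1.39434306e+00  1.19228076e+00] 0.04978819762027582 [0.46562081 0.19763353 0.69957275]
[0.57452345 0.03983071 0.38347685] [array([284.9, 205.5]), array([283.9, 134. ]), array([ 56.1, 134.7]), array([ 69.2, 169.2])]
lever_knob 0.71 [270.4, 122.2, 289.8, 212.2] 282.4 163.5
stopcock 0.9 [271.8, 121.2, 294.1, 212.9] 282.3 163.3
tab 0.83 [41.3, 108.9, 152.0, 166.2] 81.4 131.2
rider_fin 0.67 [55.8, 162.5, 79.0, 203.6] 66.0 181.4
pointer 0.96 [38.1, 112.6, 151.7, 167.8] 82.2 131.6
```

View pics/w1.png

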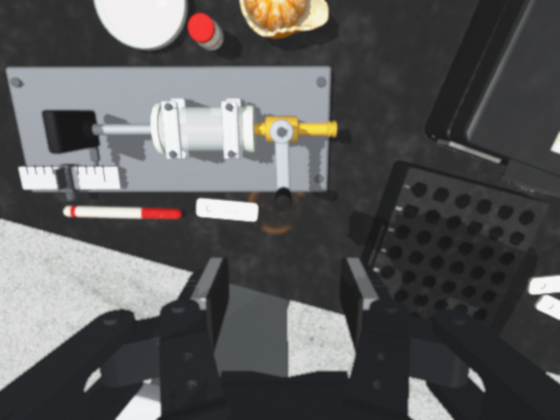

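The wrist view shows the stem at (281,131) and the knob at about (283,198), within 1-2 mm of my estimate. I'll descend and grip the knob lightly.

Request:
send_rows(steps=[{"linear": [0, 1, -40], "turn": [0, 0, 0]}, {"linear": [0, 1, -80], "turn": [0, 0, 0]}, {"linear": [0, 1, -110], "turn": [0, 0, 0]}, {"linear": [0, 1, -130], "turn": [0, 0, 0]}, {"linear": [0, 1, -143], "turn": [0, 0, 0]}, {"linear": [0, 1, -143], "turn": [0, 0, 0]}, {"linear": [0, 1, -143], "turn": [0, 0, 0]}], claw=36)

```text
t: 4.85
eef_pos: [0.5077, 0.0185, 0.1244]
eef_rot: [3.104, 0.481, 0.003]
ft_force: [0.3, -0.5, -0.3]
width: 0.0359
finger_force: 0.0
```

Request:
send_rows(steps=[{"linear": [0, 0, 0], "turn": [0, 0, 0]}, {"linear": [0, 0, 0], "turn": [0, 0, 0]}, {"linear": [0, 0, 0], "turn": [0, 0, 0]}, {"linear": [0, 0, 0], "turn": [0, 0, 0]}, {"linear": [0, 0, 0], "turn": [0, 0, 0]}], claw=10, grip_force=20)

```text
t: 5.48
eef_pos: [0.5077, 0.0185, 0.1244]
eef_rot: [3.104, 0.481, 0.003]
ft_force: [-1.4, -1.1, 5.7]
width: 0.0134
finger_force: 21.4
```

```bash

python3 - <<'E'
from h import *
s=sense(); print(s['t'],s['eef_pos'],s['width'],s['ft_force'],s['finger_force'])
A=np.array([.557,.0347]); r=np.array([.507,.018])-A
print(np.hypot(*r))
r=r/np.hypot(*r)*.053
for a in list(range(9,91,9))+[93]:
    t=np.radians(a); q=np.array([[np.cos(t),-np.sin(t)],[np.sin(t),np.cos(t)]])@r
    print(a,((q-r)*1000).round(1))
E
```

```text
5.475 [0.50768912 0.01845491 0.12444789] 0.01335689592791641 [-1.3576009  -1.08476548  5.65015112] 21.42558753490448
0.05271517807994207
9 [ 3.2 -7.7]
18 [  7.6 -14.7]
27 [ 13.1 -21. ]
36 [ 19.5 -26.3]
45 [ 26.6 -30.6]
54 [ 34.3 -33.7]
63 [ 42.4 -35.6]
72 [ 50.7 -36.2]
81 [ 59.  -35.5]
90 [ 67.1 -33.5]
93 [ 69.7 -32.5]
```

Request:
send_rows(steps=[{"linear": [3.2, -7.7, 0], "turn": [0, 0, 9]}, {"linear": [7.6, -14.7, 0], "turn": [0, 0, 18]}, {"linear": [13.1, -21.0, 0], "turn": [0, 0, 27]}, {"linear": [19.5, -26.3, 0], "turn": [0, 0, 36]}, {"linear": [26.6, -30.6, 0], "turn": [0, 0, 45]}, {"linear": [34.3, -33.7, 0], "turn": [0, 0, 54]}, {"linear": [42.4, -35.6, 0], "turn": [0, 0, 63]}, {"linear": [50.7, -36.2, 0], "turn": [0, 0, 72]}, {"linear": [59, -35.5, 0], "turn": [0, 0, 81]}, {"linear": [65.3, -34.0, 0], "turn": [0, 0, 88]}, {"linear": [65.3, -34.0, 0], "turn": [0, 0, 88]}, {"linear": [65.3, -34.0, 0], "turn": [0, 0, 88]}])

```text
t: 6.98
eef_pos: [0.5736, -0.0156, 0.1245]
eef_rot: [1.9, 2.498, 0.003]
ft_force: [4.3, -0.3, 5.5]
width: 0.0132
finger_force: 21.5
```

Request:
send_rows(steps=[{"linear": [1.5, 0.5, 0], "turn": [0, 0, 1.5]}, {"linear": [1.5, 0.5, 0], "turn": [0, 0, 1.5]}])

```text
t: 7.22
eef_pos: [0.5744, -0.0153, 0.1244]
eef_rot: [1.867, 2.524, 0.001]
ft_force: [3.3, -0.7, 6.4]
width: 0.0132
finger_force: 21.6
```

Request:
send_rows(steps=[{"linear": [1.5, 0.5, 0], "turn": [0, 0, 0]}, {"linear": [1.5, 0.5, 0], "turn": [0, 0, 0]}])

```text
t: 7.48
eef_pos: [0.5749, -0.0152, 0.1244]
eef_rot: [1.868, 2.526, -0.003]
ft_force: [-1.8, -3.4, 9.2]
width: 0.013
finger_force: 21.9
```

Request:
send_rows(steps=[{"linear": [2, 0.6, 0], "turn": [0, 0, 0]}, {"linear": [2, 0.6, 0], "turn": [0, 0, 0]}, {"linear": [2, 0.6, 0], "turn": [0, 0, 0]}])

```text
t: 7.85
eef_pos: [0.5752, -0.0151, 0.1243]
eef_rot: [-1.866, -2.524, 0.009]
ft_force: [-8.1, -5.0, 14.4]
width: 0.0135
finger_force: 22.4
```

```bash

python3 - <<'E'
from h import *
s=sense(); print(s['t'],s['eef_pos'],s['width'],s['ft_force'],s['finger_force'])
c=cam('top'); I=cv2.resize(c['img'][190:345,165:380],None,fx=3.7,fy=3.7,interpolation=cv2.INTER_CUBIC)
cv2.imwrite('pics/crop2.png',cv2.cvtColor(I,cv2.COLOR_RGB2BGR))
E
```

```text
7.85 [ 0.57523851 -0.01510109  0.12428893] 0.013456810080706774 [-8.10027872 -4.97451649 14.42622577] 22.439765632152557
```

View pics/crop2.png

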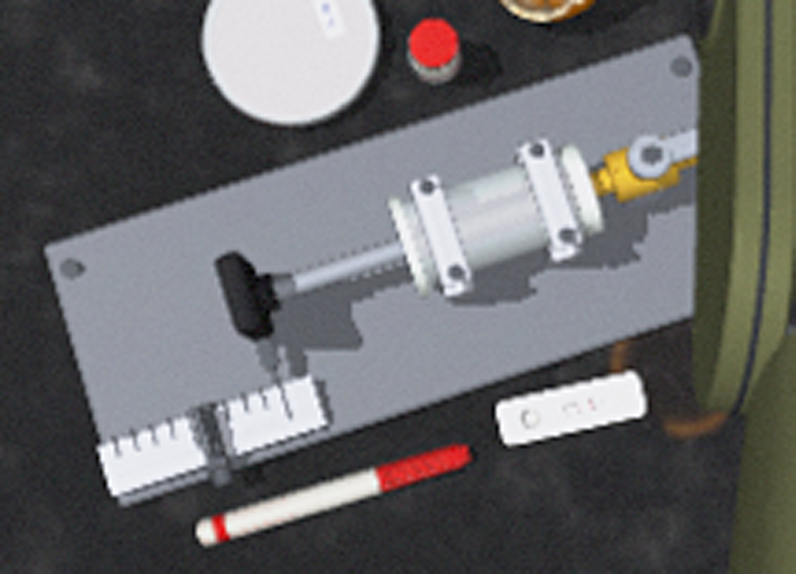

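The crop shows the lever in line with the barrel (stem at (649,155), bar running to the right), with the stop felt and the plunger still home. Next I'll release, rise, and turn another +90° so the camera looks over the scale.

Request:
send_rows(steps=[{"linear": [-1, 0, 0], "turn": [0, 0, 0]}, {"linear": [-1, 0, 0], "turn": [0, 0, 0]}, {"linear": [-1, 0, 0], "turn": [0, 0, 0]}, {"linear": [-1, 0, 30], "turn": [0, 0, 0]}, {"linear": [-1, 0, 70], "turn": [0, 0, 0]}, {"linear": [-5, 10, 118], "turn": [0, 0, 9]}, {"linear": [-12, 30, 118], "turn": [0, 0, 18]}, {"linear": [-20, 55, 118], "turn": [0, 0, 27]}, {"linear": [-30, 85, 118], "turn": [0, 0, 36]}, {"linear": [-40, 115, 118], "turn": [0, 0, 45]}, {"linear": [-50, 145, 118], "turn": [0, 0, 54]}, {"linear": [-58, 170, 118], "turn": [0, 0, 63]}, {"linear": [-66, 195, 118], "turn": [0, 0, 72]}, {"linear": [-72, 215, 118], "turn": [0, 0, 81]}, {"linear": [-77.6, 229, 118], "turn": [0, 0, 90]}, {"linear": [-77.6, 229, 118], "turn": [0, 0, 90]}, {"linear": [-77.6, 229, 118], "turn": [0, 0, 90]}, {"linear": [-77.6, 229, 118], "turn": [0, 0, 90]}], claw=50)

```text
t: 10.15
eef_pos: [0.4999, 0.2146, 0.2412]
eef_rot: [0.464, -3.107, 0.0]
ft_force: [-0.6, -0.9, 1.4]
width: 0.05
finger_force: 0.0
```

```bash

python3 - <<'E'
from h import *
s=sense(); print(s['t'],s['eef_pos'],s['eef_rot'],s['qpos'],s['width'],s['ft_force'])
Rm=R.from_rotvec(s['eef_rot']).as_matrix(); print('az y',np.degrees(np.arctan2(Rm[1,1],Rm[0,1])),Rm[:,2])
c=cam('wrist'); save(c,'w2.png')
print(c['e'],[np.round(proj(c,p),1) for p in [(.4996,.2158,.095),(.4526,.2329,.034),(.4613,.1992,.034)]])
for l in ['tab','rider_fin','pointer']:
    for r in cut_out('wrist',l)[:2]:
        ys,xs=np.nonzero(r['pixels']); print(l,round(r['score'],2),r['extent'],xs.mean().round(1),ys.mean().round(1))
E
```

```text
10.15 [0.49986793 0.21459399 0.24119127] [ 4.63909654e-01 -3.10691035e+00  2.72887814e-04] [ 3.06877767e-01 -1.01226928e-01  1.90293674e+00 -1.37472838e-04
  1.34014607e+00 -1.56032786e+00] 0.049957049745475095 [-0.63035723 -0.91700993  1.39282173]
az y 106.9848047435521 [-2.10498912e-04 -2.07095803e-04 -9.99999956e-01]
[0.43129616 0.19516516 0.35828383] [array([283.3, 204.4]), array([315.6, 146.1]), array([278.4, 144.3])]
tab 0.97 [204.7, 148.4, 296.2, 228.2] 267.2 193.9
rider_fin 0.76 [320.1, 106.2, 333.3, 152.2] 325.7 129.1
rider_fin 0.65 [204.6, 154.8, 293.8, 227.0] 266.8 193.9
pointer 0.88 [205.9, 155.3, 295.8, 229.0] 266.5 193.9
```

View pics/w2.png

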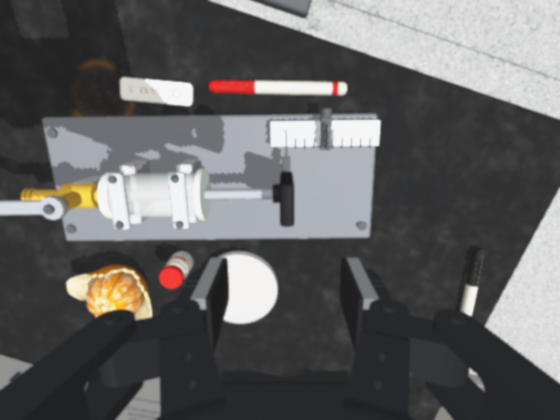

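The wrist view now shows the tab at (287,198), the rider at (325,130) with its lower end near (325,148), and the pointer near (287,160). I'll zoom in to measure these.

```bash

python3 - <<'E'
from h import *
c=cam('wrist'); print(c['fx'],c['cx'],c['cy'])
I=cv2.resize(c['img'][95:235,255:395],None,fx=4.25,fy=4.25,interpolation=cv2.INTER_CUBIC)
I=np.clip(I.astype(float)*1.6,0,255).astype(np.uint8)
cv2.imwrite('pics/crop3.png',cv2.cvtColor(I,cv2.COLOR_RGB2BGR))
E
```

```text
342.6982464899353 284.0556225807635 211.0072662061665
```

View pics/crop3.png

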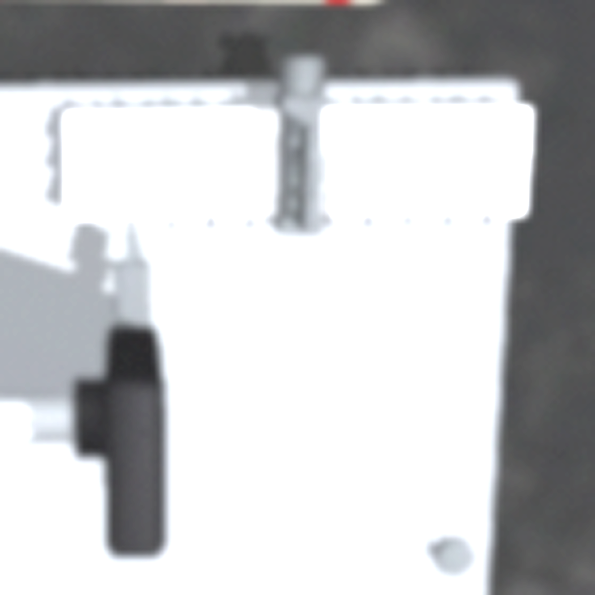

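Request:
send_rows(steps=[{"linear": [-1, 2.4, -40], "turn": [0, 0, 0.6]}, {"linear": [-1, 2.4, -80], "turn": [0, 0, 0.6]}, {"linear": [-1, 2.4, -115], "turn": [0, 0, 0.6]}, {"linear": [-1, 2.4, -140], "turn": [0, 0, 0.6]}, {"linear": [-1, 2.4, -151], "turn": [0, 0, 0.6]}, {"linear": [-1, 2.4, -151], "turn": [0, 0, 0.6]}, {"linear": [-1, 2.4, -151], "turn": [0, 0, 0.6]}])

```text
t: 11.28
eef_pos: [0.4997, 0.2179, 0.0918]
eef_rot: [-0.483, 3.102, 0.001]
ft_force: [-0.1, 0.5, -0.1]
width: 0.0501
finger_force: 0.0
```

Request:
send_rows(steps=[{"linear": [0, 0, 0], "turn": [0, 0, 0]}, {"linear": [0, 0, 0], "turn": [0, 0, 0]}, {"linear": [0, 0, 0], "turn": [0, 0, 0]}, {"linear": [0, 0, 0], "turn": [0, 0, 0]}, {"linear": [0, 0, 0], "turn": [0, 0, 0]}, {"linear": [0, 0, 0], "turn": [0, 0, 0]}], claw=5, grip_force=60)

```text
t: 12.02
eef_pos: [0.4994, 0.217, 0.0913]
eef_rot: [-0.483, 3.103, -0.002]
ft_force: [-0.4, -5.3, 4.9]
width: 0.0108
finger_force: 59.3
```

```bash

python3 - <<'E'
from h import *
s=sense(); print(s['t'],s['eef_pos'],s['width'],s['ft_force'],s['finger_force'])
for n in ['wrist','top']:
    c=cam(n); save(c,n+'3.png'); print(n,[np.round(proj(c,p),1) for p in [(.4996,.2158,.095),(.4526,.2329,.034),(.4613,.1992,.034)]])
    for l in ['rider_fin','pointer']:
      for r in cut_out(n,l)[:2]:
        ys,xs=np.nonzero(r['pixels']); print(l,round(r['score'],2),r['extent'],xs.mean().round(1),ys.mean().round(1))
E
```

```text
12.025 [0.49943596 0.21701182 0.09134539] 0.01076462162270136 [-0.3753566  -5.31601772  4.91171134] 59.29813742637634
wrist [array([276.4, 307.9]), array([338.1, 174.6]), array([270.5, 170.8])]
rider_fin 0.85 [343.7, 106.1, 370.3, 182.6] 355.7 144.1
pointer 0.64 [130.6, 183.5, 298.9, 351.3] 250.9 268.8
top [array([228.4, 269.1]), array([222.3, 299.4]), array([242. , 294.1])]
rider_fin 0.63 [214.4, 299.5, 228.6, 313.1] 220.6 306.0
pointer 0.43 [235.1, 258.1, 275.6, 290.2] 257.2 269.7
pointer 0.27 [332.5, 215.9, 379.7, 239.7] 355.5 226.8
```

View pics/wrist3.png

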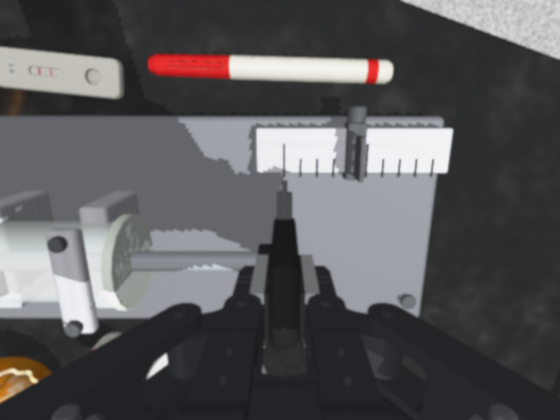

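The wrist view shows the tab held between the fingers, the pointer tip at (284,181), and the rider with its dark fin line at about (358,175), roughly 37 mm away. I'll draw 30 mm first and then re-measure.

Request:
send_rows(steps=[{"linear": [-1, 3, 0], "turn": [0, 0, 0]}, {"linear": [-2, 6, 0], "turn": [0, 0, 0]}, {"linear": [-3, 9.5, 0], "turn": [0, 0, 0]}, {"linear": [-4, 13, 0], "turn": [0, 0, 0]}, {"linear": [-5, 16, 0], "turn": [0, 0, 0]}, {"linear": [-6, 19, 0], "turn": [0, 0, 0]}, {"linear": [-7, 22, 0], "turn": [0, 0, 0]}, {"linear": [-8, 25, 0], "turn": [0, 0, 0]}, {"linear": [-9, 28.6, 0], "turn": [0, 0, 0]}, {"linear": [-9, 28.6, 0], "turn": [0, 0, 0]}, {"linear": [-9, 28.6, 0], "turn": [0, 0, 0]}])

```text
t: 13.7
eef_pos: [0.4905, 0.245, 0.0913]
eef_rot: [-0.483, 3.103, -0.004]
ft_force: [0.2, -7.7, 5.1]
width: 0.0111
finger_force: 59.4
```

```bash

python3 - <<'E'
from h import *
s=sense(); print(s['t'],s['eef_pos'],s['width'],s['ft_force'],s['finger_force'])
c=cam('wrist')
I=cv2.resize(c['img'][90:240,230:380],None,fx=4,fy=4,interpolation=cv2.INTER_CUBIC)
cv2.imwrite('pics/crop4.png',cv2.cvtColor(I,cv2.COLOR_RGB2BGR))
for v in (172,180): print(at(c,284.5,v,.034),at(c,300,v,.034))
E
```

```text
13.7 [0.49047853 0.24504695 0.09130718] 0.011096483462373918 [ 0.16883218 -7.6871556   5.08075542] 59.39219355583191
[0.45075189 0.2341988  0.034     ] [0.4483198  0.24176841 0.034     ]
[0.45471788 0.23547351 0.034     ] [0.45226932 0.24309343 0.034     ]
```

View pics/crop4.png

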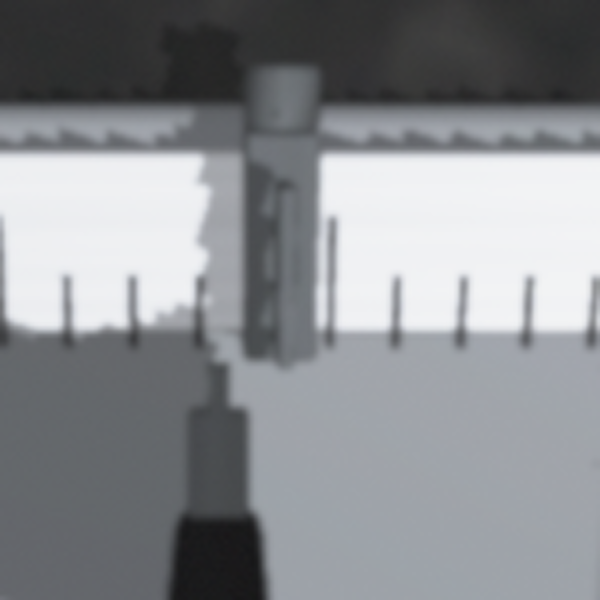

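The crop shows the pointer tip at (218,362) and the fin strip's lower end at (286,362), a 17 px gap, about 8.7 mm.

Request:
send_rows(steps=[{"linear": [-1, 3, 0], "turn": [0, 0, 0]}, {"linear": [-1.8, 6, 0], "turn": [0, 0, 0]}, {"linear": [-2.6, 8.3, 0], "turn": [0, 0, 0]}, {"linear": [-2.6, 8.3, 0], "turn": [0, 0, 0]}, {"linear": [-2.6, 8.3, 0], "turn": [0, 0, 0]}, {"linear": [-2.6, 8.3, 0], "turn": [0, 0, 0]}])

```text
t: 14.5
eef_pos: [0.4879, 0.2531, 0.0913]
eef_rot: [-0.483, 3.103, -0.005]
ft_force: [0.4, -8.4, 6.7]
width: 0.0109
finger_force: 59.4
```

```bash

python3 - <<'E'
from h import *
s=sense(); print(s['t'],s['eef_pos'],s['width'],s['ft_force'],s['finger_force'])
c=cam('wrist')
I=cv2.resize(c['img'][130:220,240:330],None,fx=6.6,fy=6.6,interpolation=cv2.INTER_CUBIC)
I=np.clip(I.astype(float)*1.3,0,255).astype(np.uint8)
cv2.imwrite('pics/crop5.png',cv2.cvtColor(I,cv2.COLOR_RGB2BGR))
E
```

```text
14.5 [0.4879213  0.25313895 0.09131806] 0.010858046029988555 [ 0.35726631 -8.44462401  6.68506625] 59.439974427223206
```

View pics/crop5.png

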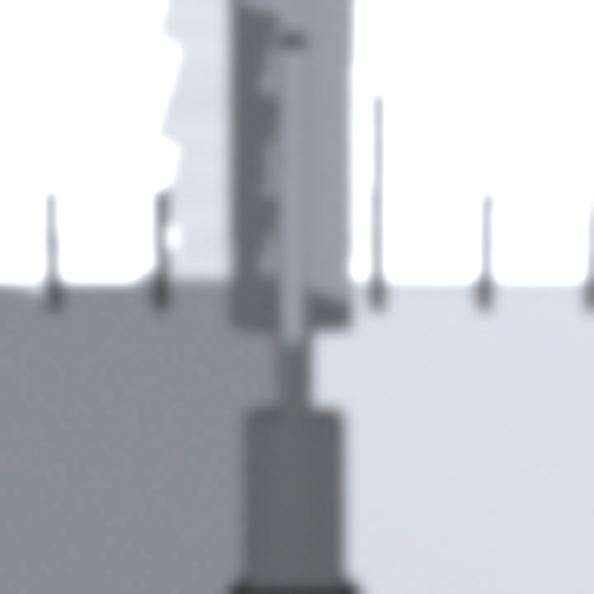

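The crop shows the fin strip (x≈292) meeting the pointer (x≈294), so they agree to about 0.2 mm. I'll hold briefly, check for drift, and hand in.

Request:
send_rows(steps=[{"linear": [0, 0, 0], "turn": [0, 0, 0]}, {"linear": [0, 0, 0], "turn": [0, 0, 0]}, {"linear": [0, 0, 0], "turn": [0, 0, 0]}, {"linear": [0, 0, 0], "turn": [0, 0, 0]}])

```text
t: 15.05
eef_pos: [0.4879, 0.2531, 0.0913]
eef_rot: [-0.483, 3.103, -0.005]
ft_force: [0.7, -8.5, 6.4]
width: 0.0106
finger_force: 59.4
```

```bash
python3 -c "
from h import *
s=sense(); print(s['eef_pos'],s['width'],s['finger_force']); print(job_done())"
```

```text
[0.48793225 0.25310446 0.09131703] 0.010632942198631073 59.43923592567444
the job is handed in; nothing more can be done
None
```

I handed the job in at about 15 s: the stopcock was turned to its open stop first, then the plunger was drawn until its pointer was within about 0.2 mm of the rider's fin in the last wrist picture, and the gripper was still holding it there.

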